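# Spring open the tea caddy

## Robot

A 6-joint arm with a two-finger parallel gripper is mounted at the origin on the work surface. World frame = base frame: x ahead of the robot, y to its left, z up, the work surface at z = 0. Lengths are in m, angles in rad, forces in N, time in s.
With the tool pointing down it reaches from about 0.3 to 0.825 m from the base axis. Payload 5.4 kg.
Tool frame: the origin (TCP) lies at the very end of the fingers, on their centre line; the grasp point (between the pads) lies 19 mm behind it; z points along the fingers, y is the line along which they close (so a half turn about z gives the same grasp; the last joint's range is limited). The gripper opens to 92 mm and grips with 3 to 60 N. Pads are 20 mm wide; open, the fingers measure 128 mm over their backs; the gripper's body (75 mm by 189 mm) begins 69 mm behind the grasp point.
Start: joints at [-1.352, 0.158, 1.597, -0, 1.386, -0.21], TCP at [0.239, -0.523, 0.19] pointing down, gripper open.
Joint ranges: [-2.91, 2.91], [-0.94, 2.29], [0.18, 2.7], [-1.29, 4.43], [0.17, 2.64], [-3, 3]. Speed limits (rad/s): [2.57, 2.57, 3.14, 3.14, 3.14, 3.14].

## Interface

Orientations are given as a rotation vector (axis times angle).
In Python, from workcell import bot gives the robot as it stands. Calls block until the motion is done:
- bot.goto(position, orientation): joint-space move of the TCP to a pose.
- bot.line_to(position, rot=None, max_speed=0.15): straight line of the TCP; rot=None keeps the orientation; max_speed is the mean speed in m/s.
- bot.set_joints(angles): joint-space move.
- bot.set_gripper(opening, newtons=None): opening from 0.0 (shut) to 1.0 (fully open); newtons is the grip in N (None keeps the last); returns when the fingers have stopped.
- bot.hold(seconds).
- bot.inverse_kinematics(position, orientation): joint angles nearest the present ones, or None.
- bot.read_camera(name): name is "scene" or "top"; returns a dict with "pixels" (420x560x3 uint8, blue, green, red), "fx", "fy", "cx", "cy" (pixels), "k1" (the pictures are not rectified: a ray, as slopes to the right and down, at radius r is drawn at 1 + k1 r^2 times it, then the intrinsics apply), "R" (3x3) and "t" (3): a world point X has camera coordinates R X + t. Camera axes: x right, y down, z forward; pixel columns grow to the right and rows downward; lengths in m; the calibration is good to about 2 mm. A picture is of the moment at which its call begins. There is no depth.
A pose or a line that the arm cannot do raises bot.MotionError and nothing moves.
- bot.job_done(): hands the job in; it is judged then, once.
Readings, each from a call of its own:
- bot.current_clock(): time.
- bot.current_joints(): joint angles.
- bot.current_joint_vel(): joint speeds.
- bot.current_effort(): joint torques, N m.
- bot.current_ee_pos(): TCP position.
- bot.current_tool_rot(): TCP orientation.
- bot.current_contact_force(): force on the tool from outside, world axes, zero at the start.
- bot.current_ft_torque(): the same for the moment, N m.
- bot.current_opening(): opening from 0.0 (shut) to 1.0 (fully open).
- bot.current_grip_force(): force on a finger pad.
Only numpy, scipy, OpenCV 4.12 (cv2) and the standard library are available. Lean on these libraries where they do the work, as an engineer would, in place of code of your own. Each camera call takes 0.05 s, during which the arm holds its last target. There are 200 camera calls.

## Task

Open the dark wooden tea caddy without grasping anything: press down on the brass dot at the front of its lid until the touch catch lets go and the lid springs ajar, then push the lid with your fingers right back, past upright, until it rests fully open against its stop. Leave the pale sugar caddy shut, and do not pick up or shift either caddy, the mug, the jar or the cup.

Things in the scene. Friction and masses are not known exactly. Their poses are not given: they have to be found in the camera images.
- tea_caddy: dark wooden box standing loose on the counter, 134 x 134 mm, 95 mm high, walls 6.5 mm thick, mass about 2.5 kg. Origin at the centre of its underside; z up; its -x side is the front, its +x side carries the lid's hinge
- tea_lid (a joint): angle (rad) of the tea caddy's dark lid: 0 shut, grows as it opens upward about its rear edge, below 0 while pressed in. Once the catch has let go, it stays released and a spring raises the lid in about 1.5 s to 0.9 to 1.0, ajar, as the finger backs away. From there it swings freely: let go before upright (1.57) it falls back to ajar; past upright it falls to rest at its stop at 1.8
- tea_press (a point): centre of the 22 mm brass dot on top of the tea lid, midway across, 22 mm behind its front edge, 96 mm from the hinge line; moves with the lid. Shut, it is 95 mm above the counter. Pressed 2 to 3 mm down here (about 5 N; solid stop at about 5.5 mm, -0.06 rad) the hidden catch lets go
- tea_hinge (a point): middle of the tea lid's hinge line, which runs along the box's y: top of the box, 59 mm behind its centre, 95 mm above the counter. The lid is a slab 118 x 118 mm, 8 mm thick, set inside the rim, flush when shut; its top face runs from the hinge line forward 118 mm to its front edge. Two small catch pins stick out 11 mm under its left (+y) front corner; its middle is bare
- sugar_caddy: pale wooden box of the same build and size as the tea caddy, with a steel dot on its pale lid; to be left alone. Origin at the centre of its underside, z up, front at -x
- sugar_lid (a joint): angle (rad) of the pale lid of the sugar caddy: 0 shut, grows as it opens; it has the same touch catch
- mug_mid (a point): white mug, 76 mm across, 85 mm high, with a handle; the point is at its centre, half-way up
- jar_mid (a point): amber jar with a black lid, 72 mm across, 120 mm high; the point is at its centre, half-way up
- cup_mid (a point): small blue cup without a handle, 80 mm across, 55 mm high; the point is at its centre, half-way up
Mind the look-alikes: they are no part of the job. Of the things that look like the tea_caddy, take the one that is farthest to the robot's left at the start.

How it is judged:
By the outcome, as a careful person would: the job done as asked, in the order asked, and still so for the second after the job is handed in, with the robot touching nothing.
It also fails if it takes over 51 s, if anything falls off the work surface, if the arm or the gripper's body presses on something with over 40 N, if the wrist force passes 120 N, or if a joint passes its speed limit or range.

## Working session

There is one attempt and no reset: what is moved stays moved. The work goes in short steps, each a Python script; the robot and the scene stay as the last script left them, time stands still between calls to the robot, and variables do not carry over. Pictures are saved under pics/ and viewed, at most 10 in all, crops included, and the job is handed in when it is done.

```bash
mkdir -p pics; ls
python3 - <<'E'
from workcell import bot
import cv2,numpy as np
for n in("scene","top"):
    c=bot.read_camera(n);cv2.imwrite(f"pics/{n}0.png",c["pixels"])
    print(n,{k:np.round(c[k],4).tolist() for k in c if k!="pixels"})
print(bot.current_clock())
E
```

```text
pics
scene {'fx': 492.3956, 'fy': 492.3956, 'cx': 282.229, 'cy': 207.9505, 'k1': -0.0433, 'R': [[-0.6979, 0.7161, 0.0098], [0.5991, 0.5913, -0.5398], [-0.3924, -0.3709, -0.8417]], 't': [0.4112, -0.2652, 1.6829]}
top {'fx': 499.6237, 'fy': 499.6237, 'cx': 285.2161, 'cy': 209.8381, 'k1': -0.0144, 'R': [[-0.061, -0.9981, 0.002], [-0.9741, 0.0591, -0.2184], [0.2178, -0.0153, -0.9759]], 't': [0.0122, 0.569, 1.4656]}
0.1
```

View pics/top0.png

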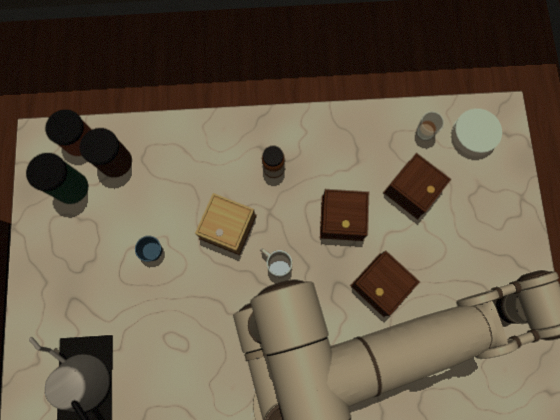

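View pics/scene0.png

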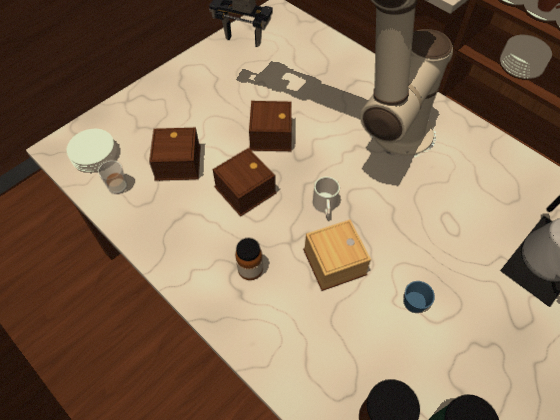

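Look-alikes, by top-view pixel: dark caddies at (345,213), (418,185) and (385,283). The pale caddy at (226,223) is the sugar. Robot's left is image left in the top view, so (345,213) is the candidate, with its dot at (346,224). In the scene view it is at (245,180), with its dot at (254,166). I'll check this with numbers and a crop.

```bash
cat > h.py <<'E'
import numpy as np,cv2
from workcell import bot
def D(c): return np.array([[c["fx"],0,c["cx"]],[0,c["fy"],c["cy"]],[0,0,1]]),np.array([c["k1"],0,0,0,0.])
def ray(c,uv):
    K,d=D(c); p=cv2.undistortPoints(np.array([[uv]],float),K,d)[0,0]
    R=np.array(c["R"]);return -R.T@np.array(c["t"]),R.T@np.array([p[0],p[1],1])
def onz(c,uv,z):
    o,d=ray(c,uv);return o+d*(z-o[2])/d[2]
def tri(c1,u1,c2,u2):
    o1,d1=ray(c1,u1);o2,d2=ray(c2,u2)
    s=np.linalg.lstsq(np.c_[d1,-d2],o2-o1,rcond=None)[0]
    a,b=o1+s[0]*d1,o2+s[1]*d2;return (a+b)/2,np.linalg.norm(a-b)
def proj(c,X):
    K,d=D(c);return cv2.projectPoints(np.array(X,float).reshape(-1,1,3),cv2.Rodrigues(np.array(c["R"]))[0],np.array(c["t"],float),K,d)[0][:,0]
def brass(c,uv,r=14):
    h=cv2.cvtColor(c["pixels"],cv2.COLOR_BGR2HSV);m=((h[...,0]>12)&(h[...,0]<32)&(h[...,1]>90)&(h[...,2]>130))
    w=np.zeros_like(m);x,y=map(int,uv);w[y-r:y+r,x-r:x+r]=1
    n,_,s,ce=cv2.connectedComponentsWithStats((m&w).astype(np.uint8))
    i=1+np.argmax(s[1:,4]);return ce[i],s[i,4]
E
python3 - <<'E'
from h import *
s,t=bot.read_camera("scene"),bot.read_camera("top")
for ut,us in (((346,224),(254,166)),((431,189),(174,135)),((380,292),(282,116))):
    a,na=brass(t,ut,9);b,nb=brass(s,us,9);print(a.round(1),na,b.round(1),nb,*[np.round(v,4) for v in tri(t,a,s,b)])
A=cv2.resize(t["pixels"][175:255,305:385],(400,400),interpolation=cv2.INTER_CUBIC)
B=cv2.resize(s["pixels"][140:220,205:285],(400,400),interpolation=cv2.INTER_CUBIC)
cv2.imwrite("pics/crop1.png",np.clip(np.hstack([A,B])*1.6,0,255).astype(np.uint8))
E
```

```text
[345.4 223.3] 34 [252.9 165.4] 37 [ 0.5105 -0.1994  0.0931] 0.002
[430.4 188.8] 32 [173.1 134.5] 34 [ 0.6015 -0.4665  0.0922] 0.0022
[379.2 291.2] 39 [281.7 115.5] 31 [ 0.305  -0.2794  0.0939] 0.0018
```

View pics/crop1.png

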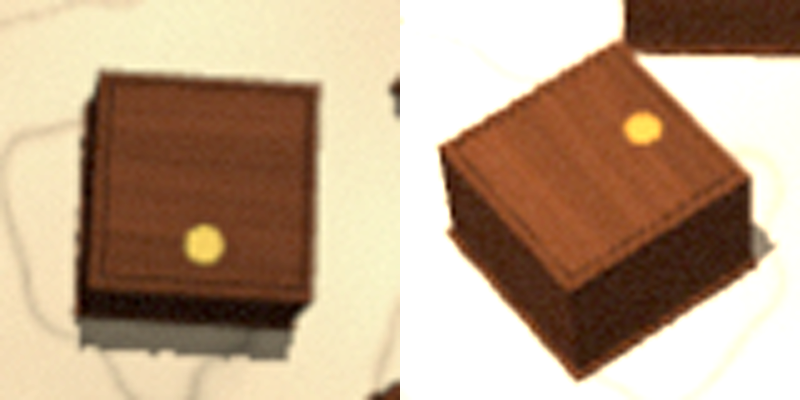

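The crop confirms the left-most dark caddy, with one brass dot at its robot-facing edge. Its dot triangulates to y = -0.20, against -0.47 and -0.28 for the others. Next I compute the box frame from the top-rim corners (top crop (101,72), (319,86), (309,301), (88,288)) across both views.

Run:
```python
from h import *
s,t=bot.read_camera("scene"),bot.read_camera("top")
def rect(c,off,cr): return [np.array(p)/5+off-.4 for p in cr]
# order RL,RR,FR,FL
T=rect(t,(305,175),[(101,72),(319,86),(309,301),(88,288)])
S=rect(s,(205,140),[(170,290),(40,147),(222,42),(350,180)])
P=[]
for a,b in zip(T,S):
    p,e=tri(t,a,s,b);P.append(p);print(p.round(4),round(e,4),onz(t,a,.095).round(4)[:2],onz(s,b,.095).round(4)[:2])
P=np.array(P);print("sides",[np.linalg.norm(P[i]-P[i-1]).round(4) for i in range(4)])
c=P.mean(0);ax=(P[0]+P[1]-P[2]-P[3])[:2]; ay=(P[0]+P[3]-P[1]-P[2])[:2]
a1=np.arctan2(ax[1],ax[0]);a2=np.arctan2(-ay[0],ay[1]);print(c.round(4),a1,a2)
yaw=(a1+a2)/2;ux=np.array([np.cos(yaw),np.sin(yaw)]);uy=np.array([-ux[1],ux[0]])
d,_=tri(t,brass(t,(346,224),9)[0],s,brass(s,(254,166),9)[0])
print("dot in box",(d[:2]-c[:2])@ux,(d[:2]-c[:2])@uy)
for sg in(1,-1):
    R=np.c_[np.r_[ux*sg,0],np.cross([0,0,-1],np.r_[ux*sg,0]),[0,0,-1]]
    rv=cv2.Rodrigues(R)[0].ravel();print(rv,bot.inverse_kinematics([d[0],d[1],.12],rv))
```

```text
[ 0.6199 -0.1461  0.0917] 0.001 [ 0.6187 -0.1453] [ 0.6214 -0.1448]
[ 0.6036 -0.2775  0.0904] 0.0013 [ 0.602  -0.2761] [ 0.6058 -0.2752]
[ 0.472  -0.2582  0.0919] 0.0005 [ 0.4713 -0.2574] [ 0.4737 -0.2565]
[ 0.489  -0.1289  0.088 ] 0.0025 [ 0.4871 -0.1273] [ 0.4932 -0.1264]
sides [np.float64(0.1321), np.float64(0.1325), np.float64(0.133), np.float64(0.1304)]
[ 0.5461 -0.2027  0.0905] -0.1383065137202855 -0.12701333638103016
dot in box -0.035665539025508605 -0.0014759799336961207
[ 3.13468421 -0.20822896  0.        ] [-5.92908800e-01  1.52971679e-01  1.74565262e+00 -8.88178420e-16
  1.24296835e+00  1.11054745e+00]
[0.20822896 3.13468421 0.        ] [-0.5929088   0.15297168  1.74565262  0.          1.24296835 -2.0310452 ]
```

All checks pass: side 132 mm (given 134), height about 0.091 (given 0.095), dot at -36 mm (given -37). Now I'll press under force feedback.

```bash
cat >> h.py <<'E'
yaw=-0.133;ux=np.array([np.cos(yaw),np.sin(yaw),0]);uy=np.array([-ux[1],ux[0],0])
dot=np.array([.511,-.1996,0]);hinge=dot+.096*ux
RV=cv2.Rodrigues(np.c_[ux,np.cross([0,0,-1],ux),[0,0,-1]])[0].ravel()
E
python3 - <<'E'
from h import *
bot.set_gripper(0.0)
bot.goto(dot+[0,0,.16],RV);bot.line_to(dot+[0,0,.103])
bot.hold(.3);f0=bot.current_contact_force()[2];z0=None;log=[]
for z in np.arange(.101,.083,-.001):
    bot.line_to(dot+[0,0,z],max_speed=.02);f=bot.current_contact_force()[2]-f0
    log.append((round(bot.current_ee_pos()[2],4),round(f,1)))
    if z0 is None and f>1: z0=z
    if f>14 or (z0 and z<z0-.0035): break
print(log)
bot.line_to(dot-.03*ux+[0,0,.115],max_speed=.06)
bot.line_to(dot-.085*ux+[0,0,.15]);bot.hold(1.2)
t=bot.read_camera("top");cv2.imwrite("pics/top1.png",np.hstack([cv2.resize(c["pixels"][y:y+160,x:x+140],(400,457)) for c,y,x in((t,120,280),(bot.read_camera("scene"),80,180))]))
print(bot.current_clock())
E
```

```text
[(np.float64(0.1009), np.float64(0.7)), (np.float64(0.0999), np.float64(0.3)), (np.float64(0.0989), np.float64(0.1)), (np.float64(0.0979), np.float64(0.4)), (np.float64(0.0969), np.float64(0.6)), (np.float64(0.0959), np.float64(-0.3)), (np.float64(0.0949), np.float64(0.0)), (np.float64(0.0939), np.float64(-0.3)), (np.float64(0.0929), np.float64(0.6)), (np.float64(0.0919), np.float64(1.2)), (np.float64(0.0909), np.float64(1.0)), (np.float64(0.0899), np.float64(0.5)), (np.float64(0.0889), np.float64(-0.1)), (np.float64(0.0879), np.float64(0.9))]
10.25
```

View pics/top1.png

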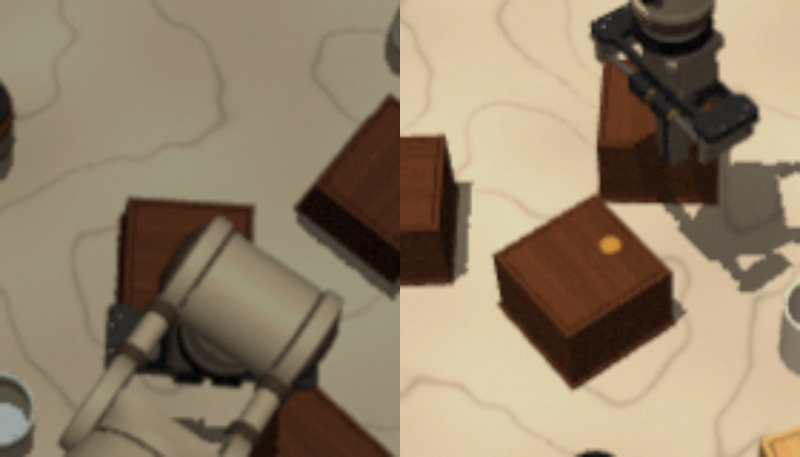

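The scene crop shows the lid still shut (dot at (610,245)) and the fingers clear in front. The recorded forces were only noise, so I'll press again with averaged readings and a higher threshold, and check the gripper opening.

Run:
```python
from h import *
def F():
    v=[]
    for _ in range(5): bot.hold(.02);v.append(bot.current_contact_force())
    return np.mean(v,0)
print("opening",bot.current_opening())
bot.line_to(dot+[0,0,.11]);bot.line_to(dot+[0,0,.094],max_speed=.04)
f0=F();log=[];hit=None
for z in np.arange(.092,.076,-.001):
    bot.line_to(dot+[0,0,z],max_speed=.02);f=F()-f0
    log.append((round(float(bot.current_ee_pos()[2]),4),round(float(f[2]),1)))
    if f[2]>9: break
    if z<.0855 and cv2 is None: break
s=bot.read_camera("scene")
cv2.imwrite("pics/press.png",cv2.resize(s["pixels"][80:220,180:320],(560,560)))
print(log,bot.current_ee_pos(),bot.current_clock())
```

```text
opening 0.003821805749210829
[(0.0921, 0.4), (0.091, 0.1), (0.09, 0.0), (0.089, 0.3), (0.088, 0.5), (0.087, 0.3), (0.086, 0.2), (0.085, 0.0), (0.084, -0.0), (0.083, -0.0), (0.082, 0.1), (0.081, -0.1), (0.0799, 0.1), (0.079, 0.2), (0.078, -0.2), (0.077, -0.0)] [ 0.51099305 -0.19959979  0.07699338] 17.0417
```

View pics/press.png

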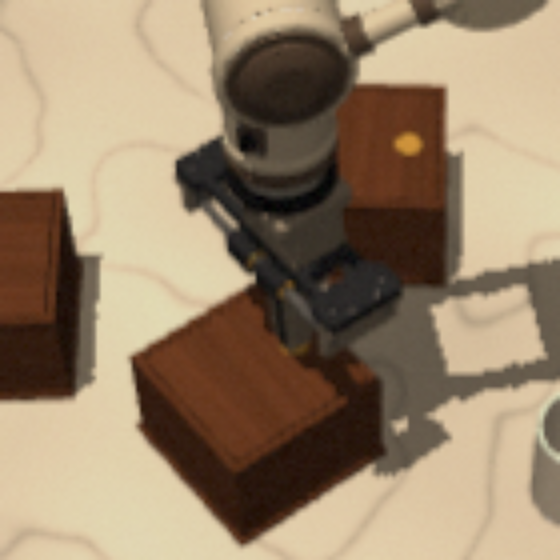

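The fingers seem to hover beside the dot at crop (290,350) with no force. I'll zoom in on the current tip and overlay the projected TCP.

Run:
```python
from h import *
s,t=bot.read_camera("scene"),bot.read_camera("top")
out=[]
for c in(s,t):
    p=proj(c,[dot+[0,0,.077],dot+[0,0,.095],dot+[0,0,.115]])
    x,y=p[1].astype(int)
    k=8;im=cv2.resize(c["pixels"][y-35:y+35,x-25:x+25],(400,560),interpolation=cv2.INTER_CUBIC)
    im=np.clip(im*1.5,0,255).astype(np.uint8)
    for q,col in zip(p,((0,0,255),(0,255,0),(255,0,0))): cv2.circle(im,tuple(((q-[x-25,y-35]+.5)*8).astype(int).tolist()),3,col,-1)
    out.append(im)
cv2.imwrite("pics/zoom.png",np.hstack(out));print(bot.current_effort().round(1) if hasattr(bot.current_effort(),'round') else bot.current_effort())
```

```text
[ -0.  -37.6 -29.4   0.   -0.1  -0. ]
```

View pics/zoom.png

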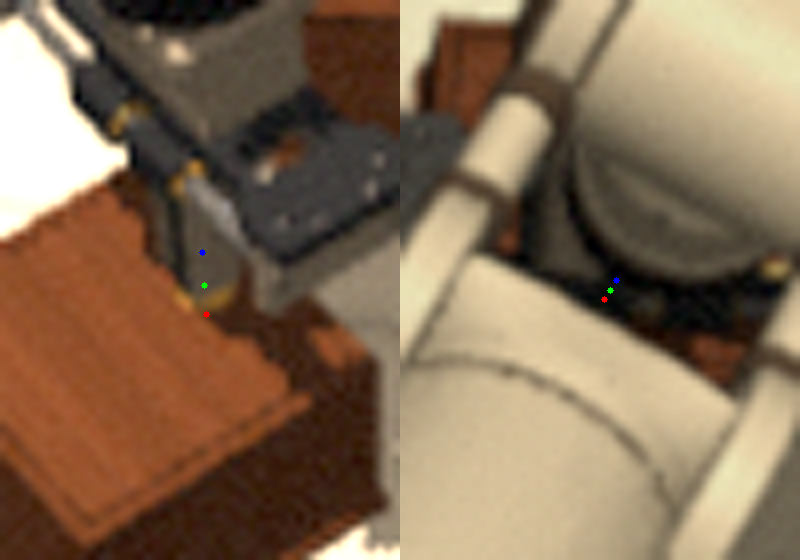

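The fingertip ends right above the dot, which is visible on both sides of it, so the real tip is somewhat higher than the reported TCP. I'll keep descending under force guard.

Run:
```python
from h import *
def F():
    v=[]
    for _ in range(3): bot.hold(.01);v.append(bot.current_contact_force()[2])
    return np.mean(v)
f0=np.mean([F() for _ in range(3)]);log=[];z0=None
for z in np.arange(.076,.050,-.0007):
    bot.line_to(dot+[0,0,z],max_speed=.02);f=F()-f0
    log.append((round(float(z),4),round(float(f),1)))
    if z0 is None and f>1.8: z0=z
    if f>12 or (z0 and z<z0-.0035): break
print(log,bot.current_clock(),np.round(bot.current_contact_force(),1))
```

```text
[(0.076, 0.3), (0.0753, 0.5), (0.0746, 0.5), (0.0739, 1.0), (0.0732, 0.3), (0.0725, -0.5), (0.0718, 0.2), (0.0711, 0.4), (0.0704, 1.5), (0.0697, 1.9), (0.069, 3.7), (0.0683, 5.2), (0.0676, 5.3), (0.0669, 4.9), (0.0662, 5.0)] 21.3417 [-0.6 -0.8  4.3]
```

Contact came at reported z ≈ 0.071, so the closed tips sit about 24 mm above the reported TCP. The force then levelled at 5 N over 4 mm of travel, which fits a catch release. Backing away now to look.

Run:
```python
from h import *
bot.line_to(dot-.02*ux+[0,0,.085],max_speed=.08)
bot.line_to(dot-.07*ux+[0,0,.145]);bot.hold(1.0)
cv2.imwrite("pics/ajar.png",np.hstack([cv2.resize(c["pixels"][y:y+160,x:x+140],(400,457)) for c,y,x in((bot.read_camera("top"),120,280),(bot.read_camera("scene"),80,180))]))
print(bot.current_clock())
```

```text
23.6
```

View pics/ajar.png

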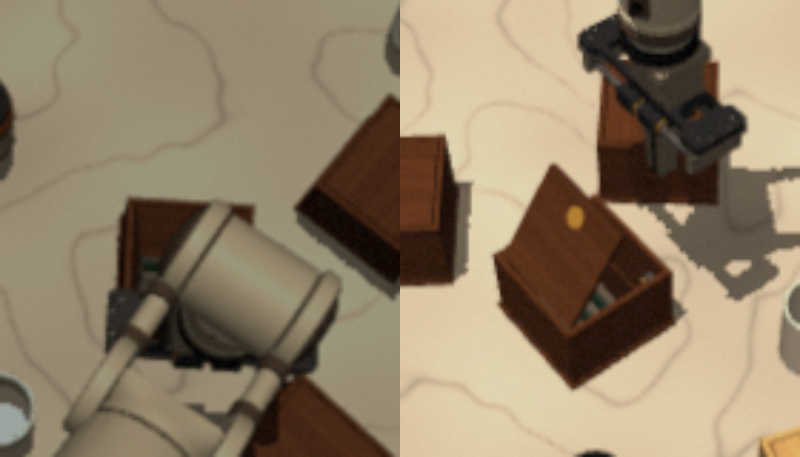

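The scene crop shows the lid ajar (edge at (555,165), dot at (575,217)) and the finger clear in front. Now I push it back.

Run:
```python
from h import *
z=[0,0,.145]
bot.line_to(hinge-.105*ux+z);f0=np.array(bot.current_contact_force());log=[]
for s in list(np.arange(-.095,-.02,.01))+list(np.arange(-.02,-.0,.004)):
    bot.line_to(hinge+s*ux+z,max_speed=.06);f=np.array(bot.current_contact_force())-f0
    log.append((round(float(s),3),f.round(1).tolist()))
    if np.linalg.norm(f)>10: break
print(log,bot.current_clock())
bot.hold(.4)
bot.line_to(hinge-.16*ux+z)
bot.hold(.2)
s=bot.read_camera("scene");t=bot.read_camera("top")
cv2.imwrite("pics/open.png",np.hstack([cv2.resize(c["pixels"][y:y+160,x:x+140],(400,457)) for c,y,x in((t,120,280),(s,80,180))]))
print(bot.current_clock())
```

```text
[(-0.095, [-0.8, -0.3, 0.2]), (-0.085, [-1.4, 0.6, -0.2]), (-0.075, [-1.5, -0.3, -0.0]), (-0.065, [-0.7, -0.1, -0.2]), (-0.055, [-1.1, 0.8, -0.8]), (-0.045, [0.1, 0.0, 0.1]), (-0.035, [-0.9, 1.1, 0.2]), (-0.025, [-1.6, -0.5, -0.3]), (-0.02, [-0.9, 0.0, 0.3]), (-0.016, [-1.0, -0.2, 0.8]), (-0.012, [-0.4, 0.5, 0.6]), (-0.008, [-0.1, 0.6, -0.2]), (-0.004, [-0.8, -0.6, 0.5])] 27.9417
29.8333
```

View pics/open.png

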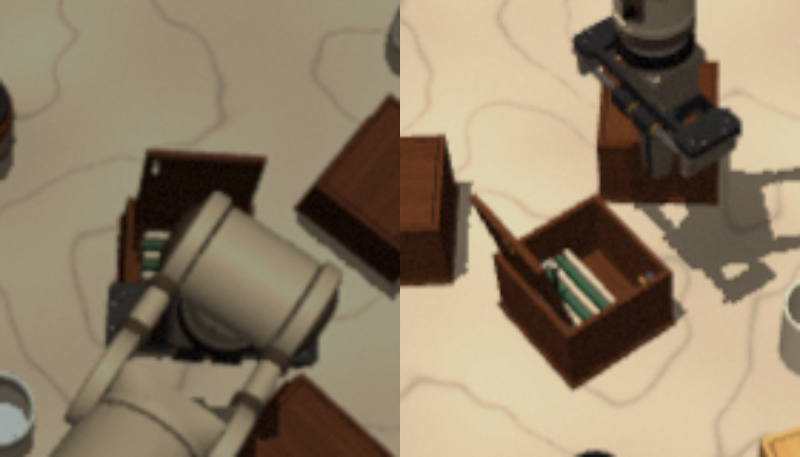

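Both views show the lid leaning back past upright (top edge in the top crop from (147,150) to (266,157)), and the box corners are at the same pixels as before. I'll check the angle numerically and hand in if it is good.

Run:
```python
from h import *
s,t=bot.read_camera("scene"),bot.read_camera("top")
k=400/140
ang=[]
for q in((147,150),(266,157)):
    uv=np.array(q)/k+[280,120]
    o,d=ray(t,uv); # intersect with circle r=.118 about hinge line
    g=np.linspace(.8,2.2,1401)
    L=[abs(((o+d*((.095+.118*np.sin(a)-o[2])/d[2])-hinge)@ux)+.118*np.cos(a)) for a in g]
    ang.append(g[np.argmin(L)])
print("lid",ang)
if min(ang)>1.7: bot.job_done();print("done",bot.current_clock())
```

```text
lid [np.float64(1.749), np.float64(1.762)]
the job is handed in; nothing more can be done
the job is handed in; nothing more can be done
```

I pressed the tea caddy's catch until it released, pushed the lid back past upright to its stop (about 1.75 rad in the image, stop at 1.8), and handed the job in at about 30 s of the 51 s. The tea caddy didn't visibly move, and the arm touched nothing else that I could see.

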